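# Run a mug on the banding wheel and stop it with the handle at the gauge

## Task

Check the mug on the banding wheel for true running: stroking the bare rim of the wheel head with the fingertips, bring the wheel up to speed anticlockwise (seen from above) and keep it between 14 and 20 turns a minute for 8 seconds on end, while the lip runs past the gauge's pointer. Then brake it with the fingertips to one smooth stop with the mug's handle right under the pointer rod, without letting it halt anywhere else or turn back, and take the hand away. Stroke with a light hand, no more than about 30 N on the wheel, do not touch the mug or the gauge, and leave everything else on the table where it is.

Things in the scene. Friction and masses are not known exactly. Their poses are not given: they have to be found in the camera images.
- wheel_base: Foot and column of the banding wheel, fixed, foot 170 mm across. Origin on the wheel's axis at table level, z up; the gauge stands 215 mm along its x. Nominal: head 6.0 kg on a free ball bearing, inertia 0.06 kg m2 with the mug (true value within 35 percent), drag 0.004 N m per rad/s plus 0.005 N m dry friction: left alone at 17 turns a minute it loses about 0.2 rad/s each second.
- head_top (a point): Centre of the top face of the wheel head, on the axis, 110 mm above the table. The head is a flat disc of bare metal, 280 mm in diameter, 14 mm thick at the rim. Mug and handle keep within 82 mm of the axis, so the ring of the top face from 82 to 140 mm is bare. A fingertip pressed on it grips with a friction coefficient of 0.5 or more.
- head (a joint): Angle of the wheel head about its upright axis, rad, unlimited, counting on through the turns, growing anticlockwise seen from above; about 0 at the start and not tied to the mug's handle. 14 to 20 turns a minute are 1.47 to 2.09 rad/s. Where the handle stands is told by the mug, not by this angle.
- mug: Biscuit-fired mug, 0.35 kg, standing loose on the middle of the wheel head and turning with it: 86 mm across, lip 95 mm above the head, one loop handle along its x axis. Origin at the centre of its underside, on the wheel's axis.
- handle_back (a point): Outermost point of the mug's handle, 81.5 mm from the axis, 38 mm above the head. The handle's top is 62 mm above the head.
- gauge: Throwing gauge standing loose beyond the wheel: steel foot 90 mm across and 22 mm high, upright rod 10 mm thick and 250 mm tall, brass clamp, and a level pointer rod 6 mm thick, 204 mm above the table, reaching from the clamp over the wheel's rim to 48 mm from its axis, level with the mug's lip. Origin under the foot's centre; it points along its -x.
- pointer_tip (a point): Tip of the gauge's pointer rod, 48 mm from the wheel's axis, 204 mm above the table.
- under_pointer (a point): Point straight under the pointer rod where handle_back is when the handle is right under the rod; 81.5 mm from the axis, 148 mm above the table.
- bowl: Small biscuit-fired bowl beside the wheel, 104 mm across, 45 mm high, origin under its centre. Bystander.
- loop_tool: Loop trimming tool lying beside the wheel, about 170 mm long, 13 mm thick, wooden handle along its x. Bystander.
- rib: Flat wooden rib with round ends, 127 x 42 x 7 mm, lying to the right of the wheel. Bystander.
- jar: White screw-lid jar, 72 mm across, 100 mm high. Bystander.
- beaker: White handleless cup, 74 mm across, 100 mm high. Bystander.
- brush: Brush lying on the table, along its x axis. Bystander.
- figure: Clay dog on a wooden board 160 x 110 mm, 145 mm high in all. Bystander.
Things that resemble listed ones, but are neither listed nor needed, are in the scene too. Leave any green look-alike of the mug alone.

How it is judged:
On the way:
1. the wheel turns anticlockwise at 14 to 20 turns a minute for 8 s on end (with a little grace) (velocity of joint head between 1.43 and 2.13 rad/s), for 7.5 s.
At the end, for the whole second after the job is handed in: The wheel is at rest (under 0.04 rad/s) with the outermost point of the mug's handle within 15 mm, sideways, of the place right under the pointer rod (about 0.18 rad), and the gauge stands upright (horizontal distance between handle_back and under_pointer below 0.015 m and velocity of joint head between -0.04 and 0.04 rad/s and angle between gauge's own z axis and vertical below 0.05 rad); the robot touches nothing.
It fails at once if once it has made its run (some 10 rad), the wheel halts (slower than 0.1 rad/s) or turns back with the handle not under the pointer rod (value of joint head above 10 rad and velocity of joint head below 0.1 rad/s and horizontal distance between handle_back and under_pointer above 0.015 m).
It fails at once if the wheel is banged or pressed hard (over 50 N) (contact force between any of the arm, the fingers and wheel_base above 50 N).
It fails at once if the mug is touched, slides more than 12 mm off the middle, or tips (contact force between any of the arm, the fingers and mug above 2 N or horizontal distance between mug and head_top above 0.012 m or angle between mug's own z axis and vertical above 0.15 rad).
It fails at once if the gauge is touched or shifted (contact force between any of the arm, the fingers and gauge above 2 N or distance of gauge from where it was at the start of the episode above 0.008 m).
It fails at once if something else on the table is moved more than 25 mm (distance of any of bowl, loop_tool, rib, jar, beaker, brush, figure from where it was at the start of the episode above 0.025 m).
It also fails if it takes over 54 s, if anything falls off the work surface, if the arm or the gripper's body presses on something with over 40 N, if the wrist force passes 120 N, or if a joint passes its speed limit or range.

## Robot

A 7-joint arm with a two-finger parallel gripper is mounted at the origin on the work surface. World frame = base frame: x ahead of the robot, y to its left, z up, the work surface at z = 0. Lengths are in m, angles in rad, forces in N, time in s.
With the tool pointing down it reaches from about 0.425 to 0.925 m from the base axis. Payload 6.8 kg.
Tool frame: the origin (TCP) lies at the very end of the fingers, on their centre line; the grasp point (between the pads) lies 19 mm behind it (grip_point_offset is the distance from the TCP to the grasp point, in m); z points along the fingers, y is the line along which they close (so a half turn about z gives the same grasp; the last joint's range is limited). The gripper opens to 85 mm and grips with 20 to 120 N. Pads are 22 mm wide; open, the fingers measure 114 mm over their backs; the gripper's body (76 mm by 85 mm) begins 54 mm behind the grasp point. The pads swing forward as they close: fully open they stand 13 mm farther back than shut.
Start: joints at [-1.335, 0.477, 0.022, 1.555, -0.011, 1.109, -0.083], TCP at [0.228, 0.636, 0.231] pointing down, gripper open.
Joint ranges: [-2.96, 2.96], [-0.34, 2.1], [-1.41, 1.46], [0.24, 2.44], [-1.37, 4.51], [0.17, 1.92], [-2.96, 2.96]. Speed limits (rad/s): [2.39, 2.39, 3.14, 3.14, 3.14, 3.14, 3.14].

## Interface

Orientations are given as a unit quaternion [w, x, y, z].
In Python, from station import * gives the robot as it stands.
- The arm moves only by the tool carry_out, never from a script. Its argument "rows" is text: rows parted by semicolons, each of 4 numbers parted by spaces: the shift along the world's x, y, z in mm, then the turn about the world's z in degrees. In form: dx dy dz yaw; .... A call has 1 to 10 rows; each row shifts and turns the commanded pose from where the row before left it; what a row does not reach is not made up. A row lasts 1/8 s, in which the tool goes at most 62.5 mm and 10.7 degrees, less where a joint would pass 70% of its speed; a pose out of reach is approached as far as the arm can. A call is refused whole if a number of a shift passes 62.5 or a number of a turn 10.7, either way. A call with a gripper value outside its range is refused whole. "claw" is the finger opening in mm, from 0 to 85.4, set as the call begins (left out, the last holds). The fingers move at their own pace and stop on an object; "force" is the grip in N (left out, the last holds). Time passes only in rows, so rows that do not move let the fingers close. It gives the time, the measured TCP pose, the force, the opening and the grip force at its end, in the units of the state.
- get_obs(): the state, without advancing time (a new reading comes with each control period).
- read_camera(name): name is "scene" or "top" or "wrist"; returns a dict with "img" (400x640x3 uint8, blue, green, red), "fov_y" (degrees; the focal length in pixels is half the picture's height over the tangent of half this angle, whatever the lens; pixels are square), "cx", "cy" (the principal point, pixels), "distortion" ([k1, k2, p1, p2, k3] as OpenCV has them; the pictures are not rectified), "world_to_cam" (4x4, takes a point from world to camera coordinates). Camera axes: x right, y up, looking along -z (the intrinsics and any distortion apply to the point x, -y, -z); pixel columns grow to the right and rows downward; lengths in m; the calibration is good to about 2 mm. A picture is of the moment at which its call begins. There is no depth.
- hand_in(): hands the job in; it is judged then, once.
Trained networks look in the newest picture that a camera, given by its name, has taken for a name from the list of things; names that differ only in an ending like _2 or _b are one class to them, and where a whole thing is asked for, a point or a joint stands for the part that bears it (a point fixed in the world has none). Each returns a list of dicts, best first, with "confidence" (0 to 1); they miss things now and then, are a little off and sometimes report something else, mostly with a low value. They report only what shows in the picture. A call takes as long as a camera call. They do not tell look-alikes from the thing itself.
- recognise(camera, thing): "centre" ([column, row] in pixels, amid what is visible of it).
- outline_of(camera, thing): "pixels" (400x640 bool, what is visible of it) and "centre" ([column, row] in pixels, amid what is visible of it).
- place_of(camera, thing): "centre" ([column, row] in pixels: a listed point, or the origin of a listed thing).
The state is a dict: "t": time; "q": joint angles; "joint_vel": joint speeds; "joint_torque": joint torques, N m; "eef_pos": TCP position; "tool_rot": TCP orientation; "contact_force": force on the tool from outside, world axes, zero at the start; "torque": the same for the moment, N m; "gripper_width": opening from 0.0 (shut) to 1.0 (fully open); "grasp_force": force on a finger pad.
Only numpy, scipy, OpenCV 4.12 (cv2) and the standard library are available. Lean on these libraries where they do the work, as an engineer would, in place of code of your own. Each camera call takes 0.05 s, during which the arm holds its last target. There are 200 camera calls.

## Working session

There is one attempt and no reset: what is moved stays moved. The work goes in short steps, Python scripts to look and compute and a tool call to move; the robot and the scene stay as the last step left them, time stands still between calls to the robot, and variables do not carry over. Pictures are saved under pics/ and viewed, at most 10 in all, crops included, and the job is handed in when it is done.

Besides the shell and the picture viewer there is one more tool, called after ">>>" by a JSON object that holds its "method" and its "body". carry_out: Moves the arm, as the interface text tells. Its arguments: {"type":"object","properties":{"rows":{"type":"string"},"claw":{"type":"number"},"force":{"type":"number"}},"required":["rows"]}

```bash
mkdir -p pics
cat > h.py <<'E'
from station import *
import numpy as np, cv2
def K(c):
    f=c['img'].shape[0]/2/np.tan(np.radians(c['fov_y'])/2)
    return np.array([[f,0,c['cx']],[0,f,c['cy']],[0,0,1.]])
def ray(c,px):
    u=cv2.undistortPoints(np.array([[px]],float),K(c),np.array(c['distortion'],float))[0,0]
    M=np.array(c['world_to_cam']);R=M[:3,:3];o=-R.T@M[:3,3]
    return o,R.T@np.array([u[0],-u[1],-1.])
def atz(c,px,z):
    o,d=ray(c,px);return o+d*(z-o[2])/d[2]
def proj(c,P):
    M=np.array(c['world_to_cam']);p=(M[:3,:3]@np.atleast_2d(P).T).T+M[:3,3]
    p=p*[1,-1,-1]
    return cv2.projectPoints(p,np.zeros(3),np.zeros(3),K(c),np.array(c['distortion'],float))[0][:,0]
def tri(L):
    A=np.zeros((3,3));b=np.zeros(3)
    for c,px in L:
        o,d=ray(c,px);d=d/np.linalg.norm(d);Q=np.eye(3)-np.outer(d,d);A+=Q;b+=Q@o
    return np.linalg.solve(A,b)
E
python3 - <<'E'
from h import *
np.set_printoptions(precision=3,suppress=True)
o=get_obs();print(o['t'],o['eef_pos'],o['tool_rot'],o['gripper_width'])
C={}
for n in('scene','top'):
    c=C[n]=read_camera(n);cv2.imwrite(f'pics/{n}0.png',c['img'])
    for t in('wheel_base','head_top','mug','handle_back','gauge','pointer_tip','under_pointer'):
        for r in place_of(n,t)[:3]:
            print(n,t,np.array(r['centre']),round(r['confidence'],2),atz(c,r['centre'],{'head_top':.11,'mug':.11,'handle_back':.148,'pointer_tip':.204,'under_pointer':.148}.get(t,0))[:2])
for t in('head_top','mug','handle_back','gauge','pointer_tip'):
    a,b=place_of('scene',t),place_of('top',t)
    if a and b: print(t,tri([(C['scene'],a[0]['centre']),(C['top'],b[0]['centre'])]))
print(get_obs()['t'])
E
```

```text
0.0 [0.227 0.635 0.23 ] [-0.     0.171  0.985 -0.001] 0.9986095143790952
scene wheel_base [310.8 243. ] 0.79 [0.562 0.001]
scene wheel_base [173.7 223. ] 0.73 [ 0.419 -0.439]
scene wheel_base [468.2 255.6] 0.71 [0.685 0.487]
scene head_top [308.8 228.4] 0.6 [ 0.564 -0.004]
scene head_top [374.3 211.3] 0.32 [0.538 0.201]
scene mug [308.2 225.3] 0.81 [ 0.554 -0.004]
scene mug [414.6 263. ] 0.67 [0.72  0.275]
scene mug [206.2 300.5] 0.56 [ 0.737 -0.311]
scene handle_back [330.  200.8] 0.96 [0.503 0.07 ]
scene handle_back [179.8 171.5] 0.93 [ 0.322 -0.377]
scene handle_back [403.7 279.6] 0.88 [0.774 0.221]
scene gauge [331.5 309. ] 0.92 [0.782 0.029]
scene pointer_tip [316.9 225.5] 0.77 [0.606 0.013]
top wheel_base [319.6 195.1] 0.91 [0.545 0.001]
top wheel_base [321.4 186.2] 0.19 [ 0.574 -0.005]
top mug [225.2 154.7] 0.95 [0.663 0.282]
top mug [320.2 187.2] 0.94 [0.56 0.  ]
top mug [428.1 299.9] 0.94 [ 0.223 -0.309]
top handle_back [242.2 130.4] 0.92 [0.727 0.225]
top handle_back [457.6 294.4] 0.91 [ 0.242 -0.385]
top handle_back [403.  129.7] 0.74 [ 0.721 -0.245]
top gauge [310.  129.1] 0.59 [0.76  0.028]
top gauge [218.9 266. ] 0.53 [0.326 0.324]
top gauge [422.5 237.4] 0.27 [ 0.404 -0.324]
top pointer_tip [317.3 168.1] 0.92 [0.605 0.008]
mug [0.643 0.108 0.349]
handle_back [0.663 0.106 0.436]
gauge [ 0.77   0.03  -0.043]
pointer_tip [0.605 0.011 0.203]
1.3
```

```bash
python3 -c "
import cv2,numpy as np
a=cv2.imread('pics/scene0.png');b=cv2.imread('pics/top0.png');print(a.shape)"
```

```text
(400, 640, 3)
```

View pics/top0.png

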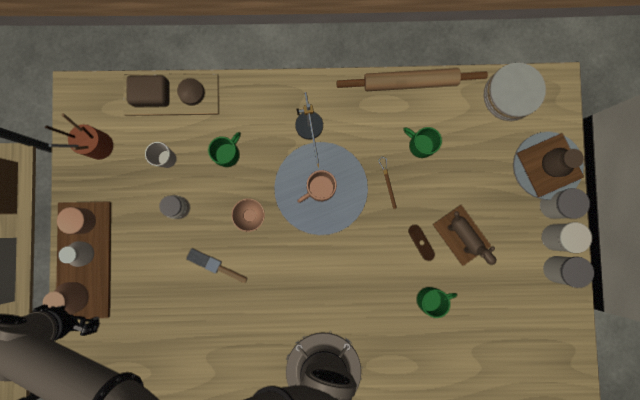

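View pics/scene0.png

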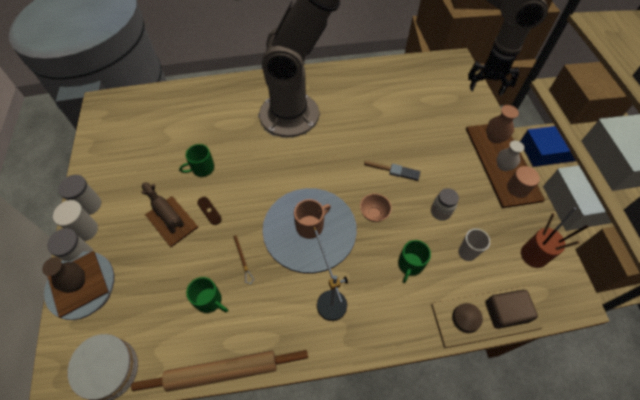

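Top view: the pink mug at (320,187) stands on the blue-grey wheel, with its handle at about (303,200). The pointer tip is at (317,168) and the gauge foot at (309,125). The other mugs, at (225,152), (425,142) and (433,301), are the green look-alikes. In the scene view the mug on the wheel is at (310,218), so that is the one meant. Next I fit the disc in both views.

Run:
```python
from h import *
from scipy.optimize import least_squares
np.set_printoptions(precision=4,suppress=True)
C={};P={}
for n in('scene','top'):
    c=C[n]=read_camera(n);ax=proj(c,[[.56,0,.11]])[0]
    r=[r for r in outline_of(n,'head_top') if np.hypot(*(np.array(r['centre'])-ax))<25]
    if not r: r=[q for q in outline_of(n,'wheel_base') if np.hypot(*(np.array(q['centre'])-ax))<25];print(n,'base')
    m=r[0]['pixels'].astype(np.uint8);print(n,m.sum(),r[0]['confidence'])
    k=max(cv2.findContours(m,cv2.RETR_EXTERNAL,cv2.CHAIN_APPROX_NONE)[0],key=cv2.contourArea)
    P[n]=cv2.convexHull(k)[:,0].astype(float)
    for t in('pointer_tip','gauge','handle_back','mug'):
        for q in place_of(n,t):
            w=atz(c,q['centre'],{'pointer_tip':.204,'gauge':0,'handle_back':.148,'mug':.11}[t])
            if abs(np.hypot(w[0]-.56,w[1])-{'pointer_tip':.048,'gauge':.215,'handle_back':.0815,'mug':0}[t])<.03: print(n,t,w,q['confidence'])
def res(v):
    e=[]
    for n in P:
        for p in P[n]:
            w=atz(C[n],p,v[2]);e.append(np.hypot(w[0]-v[0],w[1]-v[1])-v[3])
    return e
s=least_squares(res,[.56,0,.11,.14],loss='soft_l1',f_scale=.002);print(s.x,np.std(res(s.x)))
s=least_squares(lambda v:res([v[0],v[1],.108,.14]),[.56,0],loss='soft_l1',f_scale=.002);print(s.x)
c=C['top'];big=cv2.resize(c['img'][120:250,250:390],None,fx=4,fy=4,interpolation=cv2.INTER_CUBIC);cv2.imwrite('pics/crop.png',big)
print(get_obs()['t'])
```

```text
scene 5175 0.67
scene pointer_tip [0.609  0.0064 0.204 ] 0.58
scene gauge [0.7715 0.0371 0.    ] 0.61
scene handle_back [0.5061 0.0642 0.148 ] 0.91
scene mug [0.5602 0.0028 0.11  ] 0.95
top 5855 0.64
top pointer_tip [0.6007 0.0026 0.204 ] 0.7
top gauge [0.7723 0.0386 0.    ] 0.81
top handle_back [0.5202 0.0697 0.148 ] 0.92
[ 0.5599 -0.002   0.1039  0.1396] 0.0014542857396547476
[ 0.5607 -0.0023]
1.9
```

View pics/crop.png

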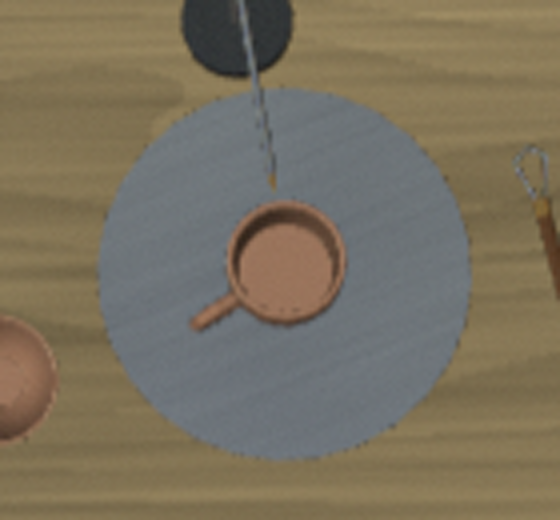

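The axis is at about (0.560, -0.002) and the gauge direction is about 0.19 rad. The only brown-pink mug is the one on the wheel, with its handle at about 2.2 rad. Moving in.

>>> {"method": "carry_out", "body": {"rows": "28 -50 0 0; 28 -50 0 0; 28 -50 0 0; 28 -50 0 0; 28 -50 0 0; 28 -50 0 0; 28 -50 0 0; 28 -50 0 0; 28 -50 0 0; 28 -50 0 0", "claw": 0, "force": 20}}

```text
t: 3.15
eef_pos: [0.5083, 0.1339, 0.2317]
tool_rot: [0.0, 0.171, 0.985, 0.0]
contact_force: [1.0, 0.7, 0.2]
gripper_width: 0.008
grasp_force: 0.0
```

>>> {"method": "carry_out", "body": {"rows": "6 -12 -45 0; 5 -11 -45 0; 0 0 -15 0; 0 0 -7 0; 0 0 -4 0; 0 0 -2 0; 0 0 -1 0"}}

```text
t: 4.03
eef_pos: [0.519, 0.113, 0.113]
tool_rot: [0.001, 0.171, 0.985, 0.0]
contact_force: [0.7, -0.0, 0.1]
gripper_width: 0.001
grasp_force: 0.0
```

>>> {"method": "carry_out", "body": {"rows": "0 0 -1 0; 0 0 -1 0; 0 0 -1 0; 0 0 0 0"}}

```text
t: 4.53
eef_pos: [0.5196, 0.1129, 0.1101]
tool_rot: [0.001, 0.171, 0.985, 0.001]
contact_force: [-0.2, -0.1, 5.9]
gripper_width: 0.003
grasp_force: 2.6
```

>>> {"method": "carry_out", "body": {"rows": "0 0 -1 0; 0 0 0 0"}}

```text
t: 4.78
eef_pos: [0.5206, 0.1133, 0.1101]
tool_rot: [0.002, 0.171, 0.985, 0.001]
contact_force: [-1.1, 0.5, 11.4]
gripper_width: 0.001
grasp_force: 5.7
```

```bash
cat > gen.py <<'E'
import numpy as np
A=np.array([560.,-2.]);R=122.
def rows(a0,w,dz,pos=None):
    # a0 deg; w rad/s per 1/8 s row; dz mm per row; rounded to 0.5 mm, rounding made up
    p=A+R*np.array([np.cos(np.radians(a0)),np.sin(np.radians(a0))]) if pos is None else np.array(pos,float)
    a=np.radians(a0);o=[]
    for wi,z in zip(w,dz):
        a+=wi/8;q=A+R*np.array([np.cos(a),np.sin(a)]);d=np.round((q-p)*2)/2;p=p+d
        o.append(f'{d[0]:g} {d[1]:g} {z:g} 0')
    for i in range(0,len(o),10): print('; '.join(o[i:i+10]))
    print('end deg',np.degrees(a),'pos',p)
E
python3 - <<'E'
from gen import *
w=[.2,.5,.8,1.1,1.4,1.65,1.85]+[1.9]*9
print('spin');rows(109.6,w+[1.9]+[-1.2]+[-3.9]*6,[0]*16+[6]+[0]*7,(519,113))
print('land');rows(105,[1.9]*14,[-4,-2]+[0]*11+[6])
E
```

```text
spin
-3 -1 0 0; -7 -3 0 0; -10.5 -5.5 0 0; -14 -9.5 0 0; -15.5 -15 0 0; -14.5 -20 0 0; -11.5 -26 0 0; -5 -28.5 0 0; 2 -29 0 0; 8.5 -27.5 0 0
15 -24.5 0 0; 20.5 -21 0 0; 24.5 -15 0 0; 27.5 -9 0 0; 28.5 -2.5 0 0; 28.5 4.5 0 0; 27 11 6 0; -16.5 -7.5 0 0; -58.5 -7 0 0; -55 21 0 0
-38.5 44.5 0 0; -13.5 57.5 0 0; 15 57 0 0; 40 43 0 0
end deg 123.20774763435699 pos [493. 100.]
land
-27 -10.5 -4 0; -23.5 -17 -2 0; -19 -22 0 0; -13 -25.5 0 0; -7 -28 0 0; -0 -29 0 0; 6.5 -28 0 0; 13.5 -26 0 0; 18.5 -21.5 0 0; 23.5 -17 0 0
27 -11 0 0; 28.5 -4.5 0 0; 28.5 3 0 0; 27.5 9 6 0
end deg 295.50846688099864 pos [ 612.4240765  -112.15704919]
```

>>> {"method": "carry_out", "body": {"rows": "-3 -1 0 0; -7 -3 0 0; -10.5 -5.5 0 0; -14 -9.5 0 0; -15.5 -15 0 0; -14.5 -20 0 0; -11.5 -26 0 0; -5 -28.5 0 0; 2 -29 0 0; 8.5 -27.5 0 0"}}

```text
t: 6.02
eef_pos: [0.4502, -0.0533, 0.1101]
tool_rot: [0.002, 0.171, 0.985, 0.001]
contact_force: [2.5, 1.2, 9.3]
gripper_width: -0.0
grasp_force: 4.5
```

>>> {"method": "carry_out", "body": {"rows": "15 -24.5 0 0; 20.5 -21 0 0; 24.5 -15 0 0; 27.5 -9 0 0; 28.5 -2.5 0 0; 28.5 4.5 0 0; 27 11 6 0; -16.5 -7.5 0 0; -58.5 -7 0 0; -55 21 0 0"}}

```text
t: 7.28
eef_pos: [0.4865, -0.1049, 0.1139]
tool_rot: [-0.0, 0.173, 0.985, -0.001]
contact_force: [0.2, 0.4, -0.3]
gripper_width: 0.002
grasp_force: 0.0
```

```bash
cat >> h.py <<'E'
AX=np.array([.560,-.002])
def handle(c,n):
    "handle angle (deg) from the network, for the hit at the right radius"
    o=[]
    for q in place_of(n,'handle_back'):
        w=atz(c,q['centre'],.148)[:2]-AX
        if abs(np.hypot(*w)-.0815)<.03:o.append((np.degrees(np.arctan2(w[1],w[0])).round(1),np.hypot(*w).round(3),round(q['confidence'],2)))
    return o
def orange(c):
    "handle angle (deg) from colour, top camera"
    hsv=cv2.cvtColor(c['img'],cv2.COLOR_BGR2HSV)
    m=cv2.inRange(hsv,(0,70,90),(14,255,255));ys,xs=np.nonzero(m);L=[]
    for x,y in zip(xs,ys):
        w=atz(c,(float(x),float(y)),.148)[:2]-AX
        if .058<np.hypot(*w)<.09:L.append(w)
    if not L:return None
    s=np.median(L,0);return np.degrees(np.arctan2(s[1],s[0])).round(1),len(L)
E
python3 - <<'E'
from h import *
for i in range(2):
    t=get_obs()['t'];c=read_camera('top');print(t,orange(c),handle(c,'top'),get_obs()['t'])
cv2.imwrite('pics/a.png',c['img'])
E
```

```text
7.275 (np.float64(-13.6), 18) [(np.float64(-9.4), np.float64(0.075), 0.57)] 7.375
7.375 (np.float64(-3.4), 20) [(np.float64(-3.5), np.float64(0.081), 0.76)] 7.475
```

The mug turns with the wheel at 1.78 rad/s, inside the band. Completing the return and planning the next stroke.

Run:
```python
from gen import *
rows(123.2,[1.6,1.8]+[1.9]*9+[1.9,-1.2]+[-3.9]*6,[-4,-2]+[0]*9+[6]+[0]*7,(493,100))
```

```text
-19 -15 -4 0; -17 -21.5 -2 0; -12.5 -26 0 0; -6 -28.5 0 0; 1 -29 0 0; 7.5 -27.5 0 0; 14 -25.5 0 0; 19.5 -21.5 0 0; 23.5 -16 0 0; 27.5 -10 0 0
28.5 -3.5 0 0; 28.5 3.5 6 0; -18 -3 0 0; -58 9 0 0; -47 35.5 0 0; -25 53 0 0; 2.5 59 0 0; 30 50.5 0 0; 50.5 31 0 0
end deg 107.4436606339023 pos [523.5 114.5]
```

>>> {"method": "carry_out", "body": {"rows": "-38.5 44.5 0 0; -13.5 57.5 0 0; 15 57 0 0; 40 43 0 0; -19 -15 -4 0; -17 -21.5 -2 0; -12.5 -26 0 0; -6 -28.5 0 0; 1 -29 0 0; 7.5 -27.5 0 0"}}

```text
t: 8.72
eef_pos: [0.4498, -0.0492, 0.1101]
tool_rot: [0.003, 0.171, 0.985, 0.001]
contact_force: [1.8, 1.9, 7.5]
gripper_width: 0.002
grasp_force: 3.6
```

>>> {"method": "carry_out", "body": {"rows": "14 -25.5 0 0; 19.5 -21.5 0 0; 23.5 -16 0 0; 27.5 -10 0 0; 28.5 -3.5 0 0; 28.5 3.5 6 0; -18 -3 0 0; -58 9 0 0; -47 35.5 0 0; -25 53 0 0"}}

```text
t: 9.98
eef_pos: [0.4391, -0.0274, 0.1145]
tool_rot: [0.0, 0.173, 0.985, -0.0]
contact_force: [1.4, 1.3, -0.3]
gripper_width: 0.002
grasp_force: 0.0
```

Run:
```python
from h import *
for i in range(2):
    t=get_obs()['t'];c=read_camera('top');print(t,orange(c),handle(c,'top'))
```

```text
9.975 (np.float64(-95.9), 21) [(np.float64(-93.1), np.float64(0.079), 0.77)]
10.075 (np.float64(-84.7), 22) [(np.float64(-85.1), np.float64(0.088), 0.89)]
```

Run:
```python
from gen import *
rows(107.44,[1.6,1.8]+[1.9]*11+[1.9,-1.2]+[-3.9]*7,[-4,-2]+[0]*11+[6]+[0]*8,(523.5,114.5))
```

```text
-22.5 -9.5 -4 0; -22.5 -16 -2 0; -19 -21.5 0 0; -13.5 -26 0 0; -7 -28 0 0; -0.5 -28.5 0 0; 6.5 -28.5 0 0; 13 -25.5 0 0; 19 -22.5 0 0; 23 -17 0 0
27 -11 0 0; 28.5 -4.5 0 0; 29 2.5 0 0; 27 9 6 0; -17 -6.5 0 0; -58.5 -2.5 0 0; -53.5 25 0 0; -35 47.5 0 0; -9 58 0 0; 19.5 55.5 0 0
43 40.5 0 0; 57 15 0 0
end deg 90.96746338998878 pos [558. 120.]
```

>>> {"method": "carry_out", "body": {"rows": "2.5 59 0 0; 30 50.5 0 0; 50.5 31 0 0; -22.5 -9.5 -4 0; -22.5 -16 -2 0; -19 -21.5 0 0; -13.5 -26 0 0; -7 -28 0 0; -0.5 -28.5 0 0; 6.5 -28.5 0 0"}}

```text
t: 11.42
eef_pos: [0.4483, -0.0465, 0.1101]
tool_rot: [0.003, 0.172, 0.985, 0.0]
contact_force: [2.4, 1.8, 7.3]
gripper_width: -0.002
grasp_force: 3.6
```

>>> {"method": "carry_out", "body": {"rows": "13 -25.5 0 0; 19 -22.5 0 0; 23 -17 0 0; 27 -11 0 0; 28.5 -4.5 0 0; 29 2.5 0 0; 27 9 6 0; -17 -6.5 0 0; -58.5 -2.5 0 0; -53.5 25 0 0"}}

```text
t: 12.68
eef_pos: [0.4818, -0.101, 0.1143]
tool_rot: [0.001, 0.174, 0.985, -0.001]
contact_force: [0.7, 1.1, 0.2]
gripper_width: 0.004
grasp_force: 0.0
```

Run:
```python
from h import *
for i in range(2):
    t=get_obs()['t'];c=read_camera('top');print(t,orange(c),handle(c,'top'))
from gen import *
rows(118,[1.6,1.8]+[1.9]*10+[1.9,-1.2]+[-3.9]*7,[-4,-2]+[0]*10+[6]+[0]*8,(501,105))
```

```text
12.675 (np.float64(-173.9), 25) []
12.775 (np.float64(-164.0), 24) [(np.float64(-162.7), np.float64(0.085), 0.91)]
-18.5 -13 -4 0; -19 -19.5 -2 0; -15 -25 0 0; -8.5 -27.5 0 0; -2 -29 0 0; 5 -28 0 0; 12 -26.5 0 0; 17 -23 0 0; 22.5 -18.5 0 0; 26 -12.5 0 0
28.5 -6 0 0; 29 1 0 0; 28 7.5 6 0; -17.5 -5.5 0 0; -59 0.5 0 0; -52 28 0 0; -32.5 49 0 0; -5.5 58.5 0 0; 22 54.5 0 0; 45.5 38 0 0
57.5 12 0 0
end deg 87.91971575563174 pos [564.5 120. ]
```

>>> {"method": "carry_out", "body": {"rows": "-35 47.5 0 0; -9 58 0 0; 19.5 55.5 0 0; 43 40.5 0 0; -18.5 -13 -4 0; -19 -19.5 -2 0; -15 -25 0 0; -8.5 -27.5 0 0; -2 -29 0 0; 5 -28 0 0"}}

```text
t: 14.12
eef_pos: [0.4471, -0.0394, 0.1101]
tool_rot: [0.003, 0.172, 0.985, 0.0]
contact_force: [2.0, 0.4, 5.7]
gripper_width: -0.002
grasp_force: 2.8
```

>>> {"method": "carry_out", "body": {"rows": "12 -26.5 0 0; 17 -23 0 0; 22.5 -18.5 0 0; 26 -12.5 0 0; 28.5 -6 0 0; 29 1 0 0; 28 7.5 6 0; -17.5 -5.5 0 0; -59 0.5 0 0; -52 28 0 0"}}

```text
t: 15.38
eef_pos: [0.4781, -0.0958, 0.1145]
tool_rot: [0.001, 0.174, 0.985, -0.001]
contact_force: [0.3, 0.8, 0.2]
gripper_width: -0.002
grasp_force: 0.0
```

Run:
```python
from h import *
for i in range(2):
    t=get_obs()['t'];c=read_camera('top');print(t,orange(c),handle(c,'top'))
P=[(.5,0)]
# pointer direction from the top picture: bright thin rod points at z=.204
from gen import *
print('brake');rows(115,[1.55,1.6,1.5,1.35,1.2,1.05,.9,.75,.65,.65,.65,.65],[-4,-2]+[0]*9+[6])
```

```text
15.375 (np.float64(108.8), 27) [(np.float64(103.7), np.float64(0.093), 0.77)]
15.475 (np.float64(118.5), 29) [(np.float64(113.6), np.float64(0.092), 0.69)]
brake
-20.5 -12 -4 0; -18 -16 -2 0; -13.5 -18.5 0 0; -9.5 -18.5 0 0; -5.5 -17 0 0; -3 -16 0 0; -0.5 -13.5 0 0; 0.5 -11.5 0 0; 1.5 -10 0 0; 2.5 -9.5 0 0
3 -9.5 0 0; 3.5 -9 6 0
end deg 204.5246554891911 pos [448.94057207 -52.43044998]
```

Run:
```python
from gen import *
rows(116.3,[1.55,1.6,1.5,1.4,1.3,1.2,1.1,1.0,.9,.85,.85,.85,.85,.85],[-4,-2]+[0]*11+[6],(507,108))
```

```text
-21 -13 -4 0; -18 -16.5 -2 0; -13 -19 0 0; -9.5 -19 0 0; -5 -19 0 0; -2.5 -18.5 0 0; 0.5 -16.5 0 0; 2.5 -15 0 0; 3.5 -13.5 0 0; 5 -12 0 0
6 -11 0 0; 7.5 -11 0 0; 8.5 -10 0 0; 9 -8.5 6 0
end deg 229.4591645383376 pos [480.5 -94.5]
```

>>> {"method": "carry_out", "body": {"rows": "-32.5 49 0 0; -5.5 58.5 0 0; 22 54.5 0 0; 45.5 38 0 0; -21 -13 -4 0; -18 -16.5 -2 0; -13 -19 0 0; -9.5 -19 0 0; -5 -19 0 0; -2.5 -18.5 0 0"}}

```text
t: 16.82
eef_pos: [0.4427, 0.0016, 0.1101]
tool_rot: [0.003, 0.172, 0.985, 0.001]
contact_force: [1.5, 1.1, 6.6]
gripper_width: -0.003
grasp_force: 3.3
```

>>> {"method": "carry_out", "body": {"rows": "0.5 -16.5 0 0; 2.5 -15 0 0; 3.5 -13.5 0 0; 5 -12 0 0; 6 -11 0 0; 7.5 -11 0 0; 8.5 -10 0 0; 9 -8.5 6 0"}}

```text
t: 17.82
eef_pos: [0.4834, -0.0966, 0.115]
tool_rot: [0.001, 0.172, 0.985, -0.0]
contact_force: [0.4, -0.4, -0.7]
gripper_width: 0.002
grasp_force: 0.0
```

Run:
```python
from h import *
for i in range(2):
    for n in('top','scene'):
        t=get_obs()['t'];c=read_camera(n);print(t,n,orange(c) if n=='top' else '',handle(c,n))
        cv2.imwrite(f'pics/b_{n}.png',c['img'])
        if n=='top':
            # pointer: tip and bright line, from the crop: tip px and rod px
            for p in((318.5,166.2),(314.5,146)): print(atz(c,p,.204))
```

```text
17.825 top (np.float64(-67.6), 20) [(np.float64(-66.7), np.float64(0.086), 0.79)]
[0.61025105 0.0049604  0.204     ]
[0.66732026 0.01503306 0.204     ]
17.925 scene  [(np.float64(-67.3), np.float64(0.076), 0.63)]
18.025 top (np.float64(-58.5), 21) [(np.float64(-51.5), np.float64(0.077), 0.71)]
[0.61025105 0.0049604  0.204     ]
[0.66732026 0.01503306 0.204     ]
18.125 scene  [(np.float64(-60.0), np.float64(0.077), 0.72)]
```

Run:
```python
from gen import *
rows(229.5,[.75,.75,.7,.6,.5,.45,.4,.4,.4],[-4,-2]+[0]*6+[6],(480.5,-94.5))
```

```text
9.5 -7.5 -4 0; 9.5 -6 -2 0; 9.5 -5 0 0; 8.5 -3.5 0 0; 7 -2.5 0 0; 6.5 -1.5 0 0; 6 -1.5 0 0; 6 -1 0 0; 6.5 -0.5 6 0
end deg 264.95176357371975 pos [ 549.5 -123.5]
```

>>> {"method": "carry_out", "body": {"rows": "9.5 -7.5 -4 0; 9.5 -6 -2 0; 9.5 -5 0 0; 8.5 -3.5 0 0; 7 -2.5 0 0; 6.5 -1.5 0 0; 6 -1.5 0 0; 6 -1 0 0; 6.5 -0.5 6 0"}}

```text
t: 19.35
eef_pos: [0.5499, -0.1244, 0.1144]
tool_rot: [0.0, 0.171, 0.985, -0.0]
contact_force: [-0.4, -0.5, -0.1]
gripper_width: 0.002
grasp_force: 0.0
```

Run:
```python
from h import *
I=[]
for n in('top','scene','top'):
    t=get_obs()['t'];c=read_camera(n);print(t,n,orange(c) if n=='top' else '',handle(c,n))
    p=proj(c,[[.56,-.002,.16]])[0].astype(int)
    s=c['img'][p[1]-45:p[1]+45,p[0]-45:p[0]+45];I.append(cv2.resize(s,(400,400),interpolation=cv2.INTER_CUBIC))
print(get_obs()['t']);cv2.imwrite('pics/c.png',np.hstack(I[1:]))
```

```text
19.35 top (np.float64(-11.2), 17) [(np.float64(-11.2), np.float64(0.079), 0.81)]
19.45 scene  [(np.float64(-8.6), np.float64(0.074), 0.85)]
19.55 top (np.float64(-6.0), 19) [(np.float64(-3.9), np.float64(0.079), 0.84)]
19.65
```

View pics/c.png

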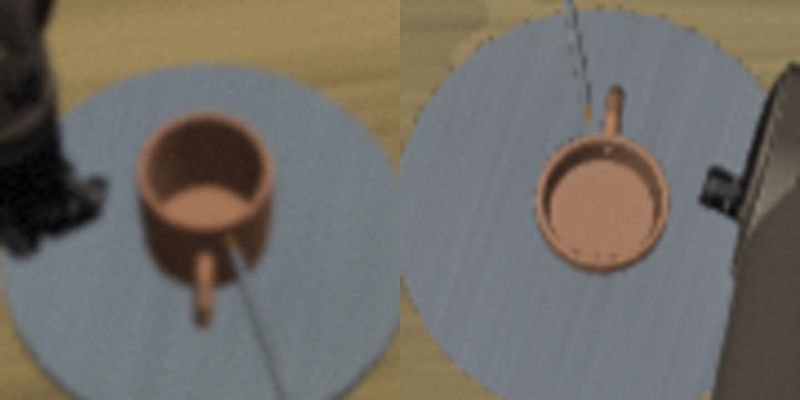

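The handle is about 13° short of the pointer rod and coming up slowly, at about 0.4 rad/s. In the right-hand crop the handle tip is at (615,92) and the pointer tip at (588,120). The top and scene views agree. Now the final stop.

>>> {"method": "carry_out", "body": {"rows": "6 -0.5 -4 0; 5.5 0 -2 0; 5 0 0 0; 4 0 0 0; 3 0.5 0 0; 2 0.5 0 0; 1 0 0 0; 0.5 0 0 0; 0 0 0 0; 0 0 0 0"}}

```text
t: 20.9
eef_pos: [0.5784, -0.1237, 0.1101]
tool_rot: [0.002, 0.171, 0.985, 0.0]
contact_force: [-0.0, 0.5, 12.4]
gripper_width: -0.001
grasp_force: 6.1
```

Run:
```python
from h import *
I=[]
for n in('top','scene'):
    t=get_obs()['t'];c=read_camera(n);print(t,n,orange(c) if n=='top' else '',handle(c,n))
    p=proj(c,[[.56,-.002,.16]])[0].astype(int)
    s=c['img'][p[1]-45:p[1]+45,p[0]-45:p[0]+45];I.append(cv2.resize(s,(400,400),interpolation=cv2.INTER_CUBIC))
cv2.imwrite('pics/d.png',np.hstack(I))
```

```text
20.9 top (np.float64(9.8), 7) [(np.float64(12.9), np.float64(0.086), 0.92)]
21.0 scene  [(np.float64(7.7), np.float64(0.077), 0.89)]
```

View pics/d.png

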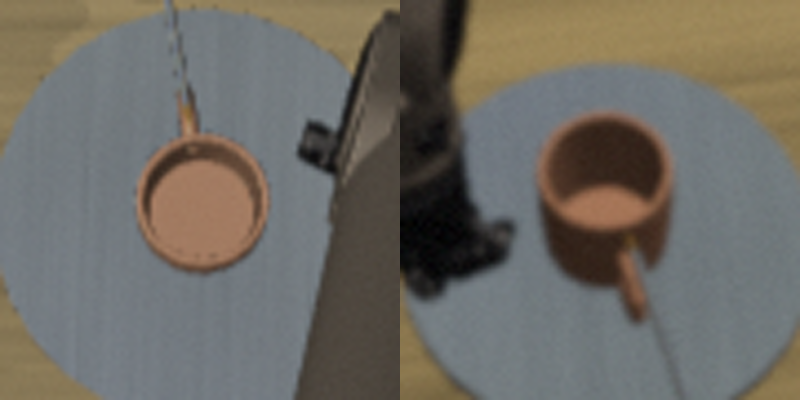

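The handle is right under the pointer rod: in the top view the rod covers the handle at (187,110). Lifting straight off.

>>> {"method": "carry_out", "body": {"rows": "0 0 1 0; 0 0 2 0; 0 0 5 0; 0 0 20 0; 0 -15 40 0; 0 -20 50 0; 0 -20 40 0; 0 0 0 0; 0 0 0 0; 0 0 0 0"}}

```text
t: 22.35
eef_pos: [0.5753, -0.1773, 0.2647]
tool_rot: [-0.001, 0.17, 0.985, 0.0]
contact_force: [0.5, -0.1, -0.7]
gripper_width: -0.001
grasp_force: 0.0
```

Run:
```python
from h import *
for n in('top','scene')*2:
    t=get_obs()['t'];c=read_camera(n);print(t,n,orange(c) if n=='top' else '',handle(c,n))
print(get_obs()['contact_force'])
print(hand_in())
```

```text
22.35 top (np.float64(4.1), 10) [(np.float64(2.4), np.float64(0.079), 0.81)]
22.45 scene  [(np.float64(6.4), np.float64(0.078), 0.88)]
22.55 top (np.float64(4.1), 10) [(np.float64(6.1), np.float64(0.082), 0.68)]
22.65 scene  [(np.float64(7.4), np.float64(0.068), 0.65)]
[ 0.52149092 -0.09234734 -0.10425653]
the job is handed in; nothing more can be done
None
```

I ran the wheel by hand strokes at about 1.8 rad/s for roughly 9.5 s, then braked it to a stop, took the hand away and handed the job in at about 22.7 s. The last two looks put the handle 3–8° (about 4–11 mm) from under the pointer rod, against the 15 mm allowed. It read within 3° before I lifted the hand, so it may have turned back slightly as I lifted. The hand-in returned no verdict.

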